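Shut the test kiln and hold the keeper bolt for the nut driver

ROBOT

A 7-joint arm with a two-finger parallel gripper is mounted at the origin on the work surface. World frame = base frame: x ahead of the robot, y to its left, z up, the work surface at z = 0. Lengths are in m, angles in rad, forces in N, time in s.
With the tool pointing down it reaches from about 0.425 to 0.95 m from the base axis. Payload 4.7 kg.
Tool frame: the origin (TCP) lies between the finger pads; the fingertips stand 25 mm ahead of it and the grasp point (between the pads) lies 6 mm ahead of it; x points along the fingers, z is the direction in which the jaws open and shut, and the axes are right-handed (so a half turn about x gives the same grasp; the last joint's range is limited). The gripper opens to 85 mm and grips with 20 to 120 N. Pads are 22 mm wide; open, the fingers measure 114 mm over their backs; the gripper's body (76 mm by 85 mm) begins 54 mm behind the grasp point. The pads swing forward as they close: fully open they stand 13 mm farther back than shut.
Start: joints at [1.274, 0.469, -0.049, 1.532, 0.024, 1.141, -0.082], TCP at [0.179, -0.651, 0.256] pointing down, gripper open.
Joint ranges: [-2.59, 2.59], [-0.33, 1.99], [-1.39, 1.29], [0.1, 2.45], [-1.04, 4.18], [0.21, 1.99], [-2.66, 2.66]. Speed limits (rad/s): [2.57, 2.57, 3.14, 3.14, 3.14, 3.14, 3.14].

INTERFACE

Orientations are given as a 3x3 rotation matrix whose columns are the frame's x, y, z axes.
In Python, from rig import * gives the robot as it stands. Calls block until the motion is done:
- movep(position, orientation): joint-space move of the TCP to a pose.
- move_l(position, attitude=None, feed=0.15, until_force=None): straight line of the TCP; attitude=None keeps the orientation; feed is the mean speed in m/s. With until_force (N) it stops when the force on the tool has changed by that much, and returns True; else False.
- move_joints(angles): joint-space move.
- command_gripper(opening, newtons=None): finger opening in m; newtons is the grip in N (None keeps the last); returns when the fingers have stopped.
- sleep(seconds).
- inverse_kinematics(position, orientation): joint angles nearest the present ones, or None.
- sense(): the state.
- camera(name): name is "scene" or "top"; returns (picture, depth): 420x560x3 uint8, red, green, blue; 420x560 float32, m along the optical axis (not along the pixel's ray), 0 where there is no reading.
- camera_params(name): a dict with "K" (3x3 intrinsics, pixels), "position" and "rotation" of the camera in the world. Camera axes: x right, y down, z forward; pixel columns grow to the right and rows downward; lengths in m; the calibration is good to about 2 mm. A picture is of the moment at which its call begins. camera_params takes no time and is no camera call.
A pose or a line that the arm cannot do raises Unreachable and nothing moves.
- finish_job(): hands the job in, once; it reports no verdict.
The state is a dict: "time_s": time; "joint_pos": joint angles; "qd": joint speeds; "joint_efforts": joint torques, N m; "position": TCP position; "tcp_rot": TCP orientation; "wrist_force": force on the tool from outside, world axes, zero at the start; "ft_torque": the same for the moment, N m; "finger_gap": finger opening in m.
Only numpy, scipy, OpenCV 4.12 (cv2) and the standard library are available. Lean on these libraries where they do the work, as an engineer would, in place of code of your own. Each camera call takes 0.05 s, during which the arm holds its last target.

TASK

Push the little test kiln's door fully shut until it snaps over its sprung catch; then reach down into the narrow gap behind the steel keeper bracket beside the door, grip the hidden hexagonal bolt head between the fingers and hold it still against the slow nut driver that is dragging it round from the front. Finish while still holding: keep hold of the stopped bolt head, do not let go of it, with the door still shut. Leave the pots, tiles and other loose things about where they are.

Things in the scene. Friction and masses are not known exactly. Their poses are not given: they have to be found in the camera images.
- kiln: Fixed metal test kiln with all that is bolted to it, 220 mm deep (x) by 220 wide (y), top at 200 mm height. Origin: on the table under the middle of its front face; x points from the front into the kiln, y to the hinge side, z up. Offsets below are in mm in this frame. The nut driver stands in front of the bracket on the bolt's axis: x -162 to -4, 45 wide, top at 203
- bracket_top (a point): Middle of the top edge of the keeper bracket (x 0, y -200, z 210), an upright steel plate beside the kiln: x -4 to 4, y -285 to -115. Behind it stands a grey terminal box (x 60 to 200, y -290 to -110, top at 200), so the gap between is 56 wide in x, open at the top. The catch housing is on the plate's front near the door: x -38 to -4, y -169 to -139, z 130 to 170
- door_hinge (a point): Point on the door's upright hinge axis, fixed on the kiln at x 0, y 110, z 107. The door is a flat grey panel; its outer face lies 40 mm in front of the hinge axis and reaches from 2 to 224 mm from it, 25 to 190 mm high
- kiln_door (a joint): Door angle, rad: 0 fully shut and seated; grows as the free (-y) edge swings out to the robot. Starts ajar, 0.25 to 0.55. It turns easily and stays where left; over the last 0.07 rad its nose must be pushed over a sprung ball (about 6 to 8 N at the push point); below 0.02 the ball presses it home and keeps it shut; it stops hard at 0
- door_push (a point): Good place to push the door: on its outer face, 165 mm from the hinge axis, 150 mm high; moves with the door. Its x axis is the door's normal, pointing into the kiln when shut
- bolt_head (a point): Centre of the hexagonal bolt head, fixed on the kiln at x 29, y -200, z 182; axes as the kiln's, the bolt's axis is x. Plain steel head 24 mm across flats (27.7 over corners), 18 long (x 20 to 38), on an 18 mm round shank out of the bracket's rear face; 28 mm below the bracket's top; nothing above it, nothing within 75 mm at either side (y) of it, nor below it down to the bracket's foot
- bolt (a joint): Turn of the bolt about the kiln's x axis, rad. At 0, and every 1.047 further, two flats stand upright facing +y and -y. Starts at 0 to 1.05 and keeps growing at about 0.3 rad/s while nobody holds it; the driver's torque on it is about 0.2 Nm
- pot: Bystander: loose pale-green jar-shaped pot, 100 mm wide, 110 tall, on the table at the left; origin under its centre
- bowl: Bystander: loose terracotta bowl, 100 mm wide, 55 tall, on the table at the right, well in front of the kiln; origin under its centre
- cup: Bystander: loose beige cup, 72 mm wide, 80 tall, on the table in front of the kiln left of the door; origin under its centre
- bat: Bystander: loose plaster disc with a hole, 170 mm wide, 14 thick, on the table right of the terminal box; origin under its centre
- prop: Bystander: loose dark square kiln post, 35 x 35 x 70 mm, standing on the kiln top, left of its middle; origin under its centre
- tiles: Bystander: loose block of stacked test tiles, 50 x 90 x 20 mm, on top of the terminal box, about 110 mm behind the bolt head; origin under its centre

How it is judged:
By the outcome, as a careful person would: the job done as asked, in the order asked, and still so for the second after the job is handed in, while the arm keeps its last pose, push and grip.
It also fails if it takes over 45 s, if anything falls off the work surface, if the arm or the gripper's body presses on something with over 40 N, if the wrist force passes 120 N, or if a joint passes its speed limit or range.

## Working session

There is one attempt and no reset: what is moved stays moved. The work goes in short steps, each a Python script; the robot and the scene stay as the last script left them, time stands still between calls to the robot, and variables do not carry over. Pictures are saved under pics/ and viewed, and the job is handed in when it is done.

```bash
ls; mkdir -p pics; python3 - <<'E'
from rig import *
import cv2,numpy as np
for n in("scene","top"):
    p,d=camera(n); cv2.imwrite(f"pics/{n}0.png",p[...,::-1]); np.save(f"{n}0.npy",d)
    c=camera_params(n); print(n,c)
s=sense(); print(s)
E
```

```text
pics
scene {'K': array([[385.21454369,   0.        , 281.12542941],
       [  0.        , 385.21454369, 215.18252422],
       [  0.        ,   0.        ,   1.        ]]), 'position': array([1.43321325, 0.1458969 , 0.76311605]), 'rotation': array([[-0.09404039,  0.57514337, -0.81262938],
       [ 0.99534826,  0.03715183, -0.08889083],
       [-0.0209343 , -0.81720857, -0.57596173]])}
top {'K': array([[382.16784209,   0.        , 277.70728886],
       [  0.        , 382.16784209, 210.83819573],
       [  0.        ,   0.        ,   1.        ]]), 'position': array([0.41993962, 0.04965903, 1.24452739]), 'rotation': array([[ 0.01245002, -0.99026838,  0.13861287],
       [-0.99968912, -0.00933214,  0.02312068],
       [-0.02160213, -0.13885763, -0.99007672]])}
{'time_s': 0.1, 'joint_pos': array([ 1.27404516,  0.46938327, -0.04861293,  1.53351969,  0.02408717,
        1.14100347, -0.08230971]), 'qd': array([-0.00148663, -0.00159122,  0.00083196, -0.00242846, -0.00055108,
       -0.00039758, -0.00113435]), 'joint_efforts': array([ 8.20368678e-04, -5.11515427e+01, -4.70229343e-02, -2.38390714e+01,
        1.07103540e-02,  4.38941453e-03,  6.88170758e-06]), 'position': array([ 0.17855404, -0.65048242,  0.25537441]), 'tcp_rot': array([[-4.94635600e-04,  9.64334203e-01,  2.64687174e-01],
       [ 1.65665302e-03,  2.64687634e-01, -9.64332781e-01],
       [-9.99998505e-01, -3.84985162e-05, -1.72849110e-03]]), 'wrist_force': array([ 0.15741787,  1.35414276, -0.15818913]), 'ft_torque': array([-0.02929663,  0.00827909,  0.0316926 ]), 'finger_gap': 0.08538236434561496}
```

View pics/scene0.png

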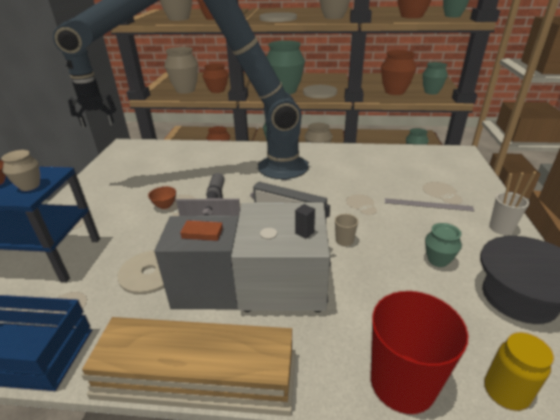

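View pics/top0.png

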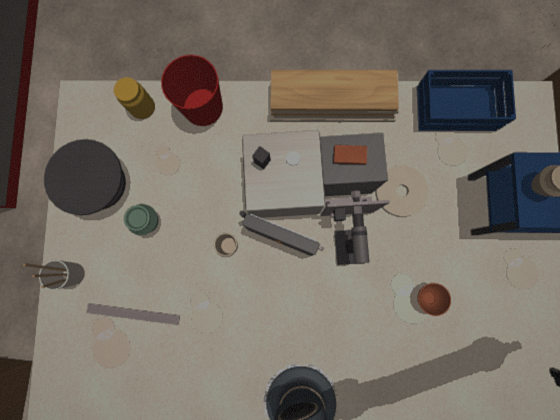

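The scene view shows the kiln (about 285,250), the grey terminal box with tiles (200,230) and the bracket (208,208). The top view shows the kiln top (283,172), door ajar (282,235), bracket (357,202) and driver (355,235). Next I fit the kiln pose from depth.

```bash
cat > h.py <<'E'
import numpy as np,cv2
def cloud(d,c):
    K=c["K"];v,u=np.mgrid[:d.shape[0],:d.shape[1]]
    p=np.stack([(u-K[0,2])/K[0,0]*d,(v-K[1,2])/K[1,1]*d,d],-1)
    return p@c["rotation"].T+c["position"]
def proj(P,c):
    q=(np.atleast_2d(P)-c["position"])@c["rotation"];return q[:,:2]/q[:,2:]*c["K"][0,0]+c["K"][:2,2]
def ray(uv,c,z):
    r=c["rotation"]@np.array([(uv[0]-c["K"][0,2])/c["K"][0,0],(uv[1]-c["K"][1,2])/c["K"][1,1],1]);o=c["position"]
    return o+r*(z-o[2])/r[2]
E
python3 - <<'E'
from rig import *
from h import *
c=camera_params("top");d=np.load("top0.npy");P=cloud(d,c)
print("table z",np.median(P[300:330,150:250,2]))
z=P[...,2]
kt=((z>.19)&(z<.215)&(d>0)).astype(np.uint8)
kt[:,:235]=0;kt[:120]=0;kt[:,400:]=0;kt[280:]=0
cv2.imwrite("pics/mask.png",cv2.resize(kt*255,None,fx=1.4,fy=1.4))
img=cv2.imread("pics/top0.png")
cv2.imwrite("pics/crop.png",cv2.resize(img[110:280,225:405],None,fx=3.3,fy=3.3,interpolation=cv2.INTER_CUBIC))
n,l,st,ce=cv2.connectedComponentsWithStats(kt)
for i in range(1,n):
    if st[i,4]>40:
        q=P[l==i]; print(st[i],ce[i].round(),q.mean(0).round(3),np.median(q[:,2]),cv2.minAreaRect(q[:,:2].astype(np.float32)))
zz=np.round(z[125:275:6,235:400:6]*1000).astype(int)
for i,r in enumerate(zz):print(125+6*i,*r)
E
```

```text
table z -0.00026735977497915897
[ 242  130  146   81 8239] [305. 167.] [ 0.691 -0.001  0.199] 0.19936995065132668 ((0.6912369728088379, -0.027276143431663513), (0.2212410718202591, 0.40010613203048706), 3.9267163276672363)
[326 190  64  73 948] [359. 226.] [ 0.526 -0.149  0.2  ] 0.1990921049025366 ((0.538780689239502, -0.17153678834438324), (0.19015157222747803, 0.15813086926937103), 27.867042541503906)
[252 217  17  14  56] [261. 224.] [0.53  0.121 0.192] 0.19134589811811398 ((0.530921459197998, 0.12349940836429596), (0.057241782546043396, 0.017604181542992592), 58.66986846923828)
[293 237  17  13  46] [301. 244.] [0.477 0.009 0.191] 0.191176452849943 ((0.4776471257209778, 0.009744245558977127), (0.04896741360425949, 0.017110340297222137), 63.83681106567383)
125 1 -3 -4 1 0 1 -2 1 -4 0 -1 0 3 1 -3 -4 1 -1 0 -5 2 -2 -3 -3 -2 -1 -2 -4
131 -4 0 -2 1 1 -3 -1 -2 -3 -2 202 197 197 201 2 0 -2 -3 -4 -1 -2 4 1 0 -3 0 4 0
137 0 -2 201 201 197 200 200 198 199 202 197 200 200 199 195 200 197 198 198 195 199 201 199 200 201 4 -3 1
143 0 -1 201 199 201 201 197 198 194 203 199 199 201 197 199 198 
[... 1382 characters left out ...]
193 195 -1 -5 0 -2 0 -3
227 0 2 172 189 185 188 190 191 176 -4 -2 3 -1 1 -2 -2 0 -2 1 -1 199 201 2 -2 -3 0 0 -3
233 -5 2 -4 -5 114 189 185 193 191 188 190 1 0 -4 2 -1 -2 17 10 10 199 205 3 1 2 -2 1 -2
239 83 -2 -1 0 1 -1 49 184 190 183 187 189 189 177 -4 -5 -1 14 8 103 197 203 -1 -3 -3 -4 2 0
245 9 0 3 -5 -2 -2 1 4 -2 129 187 188 188 190 -4 -2 5 13 12 94 193 201 192 -2 0 -4 -4 3
251 -1 4 0 1 -1 -4 -1 -2 -2 3 -1 66 187 191 0 -1 -2 10 12 81 193 202 195 -1 0 3 -1 -6
257 0 2 -3 -6 -4 -4 -2 1 2 -1 2 -4 0 2 -2 -2 3 11 14 13 193 201 197 2 3 1 3 0
263 -2 -1 -1 -2 -1 -6 3 4 4 -2 -6 0 -1 1 -4 2 -3 10 16 13 9 0 -1 1 1 -1 -2 2
269 0 -1 -3 -1 0 1 3 2 -1 -5 5 0 -2 1245 4 -2 -2 0 1 -4 0 -1 -3 1 -5 -4 -1 -4
```

View pics/crop.png

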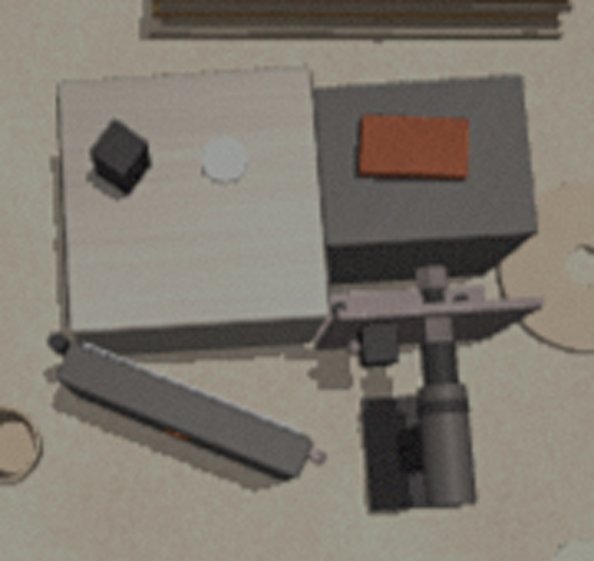

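View pics/mask.png

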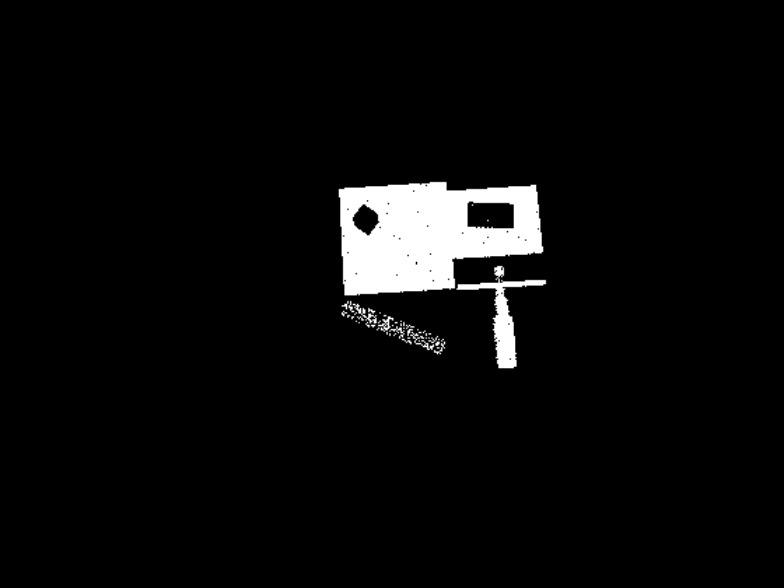

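```bash
cat >> h.py <<'E'
def front():pass
E
python3 - <<'E'
from rig import *
from h import *
c=camera_params("top");d=np.load("top0.npy");P=cloud(d,c);z=P[...,2]
kt=((z>.19)&(z<.21)&(d>0)).astype(np.uint8); kt[:,:235]=0;kt[:120]=0;kt[:,400:]=0;kt[280:]=0
n,l,st,ce=cv2.connectedComponentsWithStats(kt);i=1+np.argmax(st[1:,4])
m=(l==i).astype(np.uint8); cs,_=cv2.findContours(m,cv2.RETR_EXTERNAL,cv2.CHAIN_APPROX_NONE)
cc=max(cs,key=len)[:,0]; Q=np.array([ray(p,c,.2)[:2] for p in cc])
(cx,cy),(w,h),a=cv2.minAreaRect(Q.astype(np.float32));print(cx,cy,w,h,a)
a=np.radians(a)
for it in range(3):
    R=np.array([[np.cos(a),-np.sin(a)],[np.sin(a),np.cos(a)]])
    if it==0:o=np.array([cx,cy])-R@[.110,-.090]
    k=(Q-o)@R
    # edge line fits, in kiln frame
    def line(sel,ax):
        q=k[sel]; f=np.polyfit(q[:,1-ax],q[:,ax],1); return f
    F=line((abs(k[:,0])<.01)&(abs(k[:,1])<.09),0); B=line((abs(k[:,0]-.22)<.01)&(abs(k[:,1])<.09),0)
    L=line((abs(k[:,1]-.11)<.01)&(k[:,0]>.02)&(k[:,0]<.2),1); Rr=line((abs(k[:,1]+.29)<.01)&(k[:,0]>.08)&(k[:,0]<.18),1)
    print("front",F,"back",B,"left",L,"right",Rr)
    dx=(F[1]+B[1]-.22)/2; dy=(L[1]+Rr[1]+.18)/2; da=(-F[0]-B[0]+L[0]+Rr[0])/4 
    o=o+R@[dx,dy]; a+=da*0.9
R=np.array([[np.cos(a),-np.sin(a)],[np.sin(a),np.cos(a)]])
print("origin",o,"yaw",np.degrees(a)); np.savez("kiln.npz",o=o,a=a)
# check bracket, box front, door
k=(P[...,:2].reshape(-1,2)-o)@R; kz=z.reshape(-1); k3=np.c_[k,kz]
b=k3[(kz>.2)&(kz<.22)&(abs(k[:,0])<.03)&(k[:,1]<-.11)&(k[:,1]>-.3)];print("bracket",len(b),b.mean(0),b.min(0),b.max(0))
t=k3[(kz>.185)&(kz<.203)&(k[:,0]>.012)&(k[:,0]<.05)&(k[:,1]<-.12)&(k[:,1]>-.3)];print("bolt",len(t),t.mean(0),t.min(0),t.max(0))
D=k3[(kz>.175)&(kz<.2)&(k[:,0]<-.01)&(k[:,0]>-.16)&(k[:,1]<.13)&(k[:,1]>-.11)]
vx,vy,x0,y0=cv2.fitLine(D[:,:2].astype(np.float32),cv2.DIST_HUBER,0,.01,.01).ravel();print("door n",len(D),np.arctan2(abs(vx),abs(vy)),vx,vy,D.min(0),D.max(0))
img=cv2.imread("pics/top0.png");img2=cv2.imread("pics/scene0.png");c2=camera_params("scene")
for im,cm,nm in((img,c,"t"),(img2,c2,"s")):
  im=cv2.resize(im,None,fx=4,fy=4,interpolation=cv2.INTER_CUBIC)
  for kp,col in(((0,110,200),0),((0,-110,200),0),((220,110,200),0),((220,-110,200),0),((60,-290,200),0),((200,-290,200),0),((0,-285,210),1),((0,-115,210),1),((38,-200,182),1),((20,-200,196),1),((0,-200,210),1)):
    w=np.r_[o+R@(np.array(kp[:2])/1e3),kp[2]/1e3]; u=(proj(w,cm)[0]+.5)*4
    cv2.circle(im,tuple(int(x) for x in u),3,(0,255,0) if col==0 else (255,0,255),1)
  u=proj(np.r_[o+R@[.03,-.12],.2],cm)[0]*4
  x,y=int(u[0])-350,int(u[1])-300; cv2.imwrite(f"pics/ov_{nm}.png",im[max(y,0):y+600,x:x+700])
E
```

```text
0.6898849606513977 -0.02727407217025757 0.22022075951099396 0.39833539724349976 4.09125280380249
front [-0.00158051  0.00164658] back [-0.00072265  0.21857388] left [-0.00388442  0.10821236] right [-0.00058108 -0.28778362]
front [-0.00206689  0.00153601] back [-0.00120902  0.2184636 ] left [-0.003398    0.10799738] right [-9.48819649e-05 -2.87997962e-01]
front [-0.0021157   0.00153621] back [-0.00125782  0.21846381] left [-0.00334919  0.10799766] right [-4.60979753e-05 -2.87997666e-01]
origin [0.5738387  0.05486999] yaw 4.060299219891212
bracket 215 [ 0.00123982 -0.19945211  0.20859106] [-0.0258609  -0.28583675  0.20002222] [ 0.00635684 -0.11561945  0.21414935]
bolt 80 [ 0.02706239 -0.19882329  0.19081731] [ 0.01234012 -0.2105223   0.18516808] [ 0.04028845 -0.1871003   0.19726615]
door n 1099 0.44558153 0.43098268 0.9023602 [-0.13003803 -0.08848501  0.17514313] [-0.01063859  0.12134424  0.19576679]
```

View pics/ov_t.png

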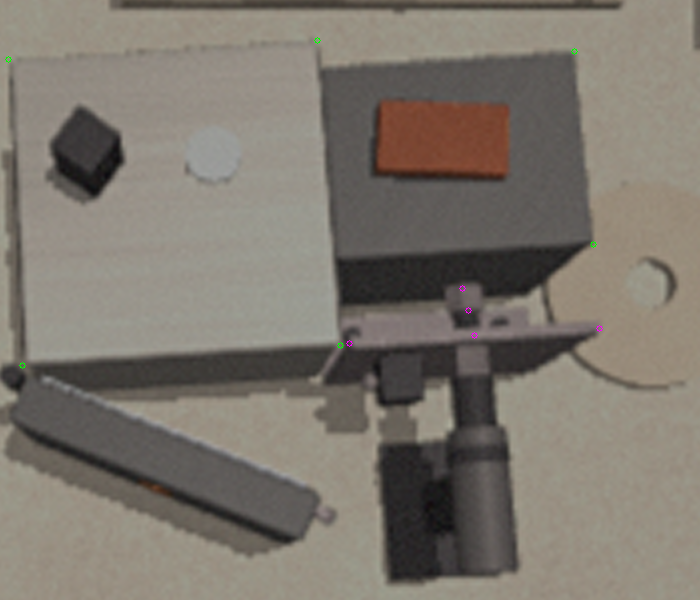

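View pics/ov_s.png

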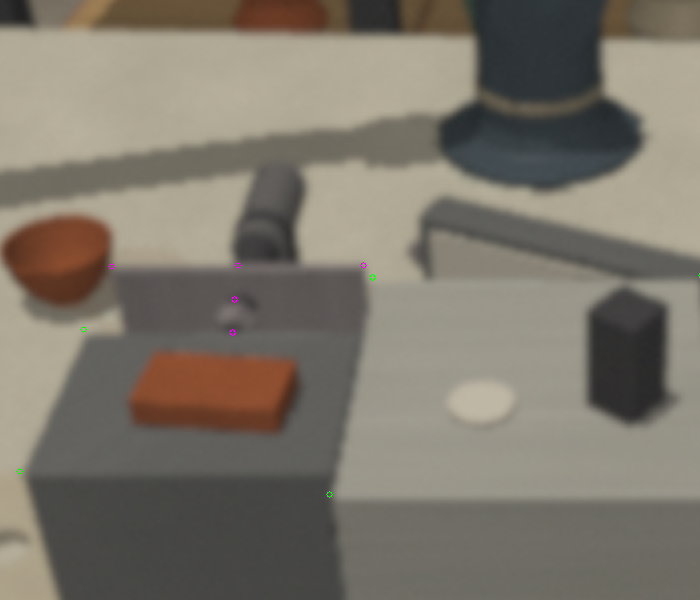

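Overlay agrees to 1–2 px: kiln corners, bracket ends (349,343)/(599,328), bolt head (465,300 in the crop). The measured bracket and bolt points also match the given offsets within 2 mm. Door angle is about 0.445. Next I check reachability.

```bash
cat >> h.py <<'E'
_k=np.load("kiln.npz");o=_k["o"];a=float(_k["a"])
R=np.array([[np.cos(a),-np.sin(a)],[np.sin(a),np.cos(a)]])
def W(x,y,z): return np.r_[o+R@[x/1e3,y/1e3],z/1e3]
def pushrot(th,tilt):  # tool x forward/down, tool z sideways
    f=np.r_[R@[np.cos(th),-np.sin(th)],0]; tx=np.cos(tilt)*f-np.sin(tilt)*np.array([0,0,1.])
    tz=np.cross(f,[0,0,1.]); return np.c_[tx,np.cross(tz,tx),tz]
def doorpt(th,off=0,r=165,z=150): # off: mm in front of outer face
    x=-40-off; return W(x*np.cos(th)-r*np.sin(th),110-x*np.sin(th)-r*np.cos(th),z)
def pushtcp(th,off,tilt,Rm,z=150,r=165):
    # first contact = upper front corner of the 22 mm wide tip
    tip=doorpt(th,off,r,z); ty=Rm[:,1]*(1 if Rm[2,1]>0 else -1)
    return tip-.025*Rm[:,0]-.011*ty
def downrot(sgn): # tool x down, jaws along kiln y
    tz=sgn*np.r_[R@[0,1.],0]; tx=np.array([0,0,-1.]); return np.c_[tx,np.cross(tz,tx),tz]
E
python3 - <<'E'
from rig import *
from h import *
for s in(1,-1):
  for tl in (30,40,50,60,75):
    for th,off in((.445,30),(.445,0),(.2,0),(0,0)):
      Rm=pushrot(th*.5,np.radians(tl)); 
      if s<0: Rm=Rm@np.diag([1,-1,-1])
      p=pushtcp(th,off,0,Rm); q=inverse_kinematics(p,Rm); print(s,tl,th,p.round(3),None if q is None else np.round(q,2))
for s in(1,-1):
  for z in(300,188): print(s,W(30,-200,z),inverse_kinematics(W(30,-200,z),downrot(s)))
E
```

```text
1 30 0.445 [0.414 0.041 0.153] None
1 30 0.445 [0.442 0.03  0.153] None
1 30 0.2 [0.478 0.007 0.153] None
1 30 0 [ 0.511 -0.005  0.153] None
1 40 0.445 [0.415 0.041 0.158] None
1 40 0.445 [0.443 0.03  0.158] None
1 40 0.2 [0.479 0.007 0.158] None
1 40 0 [ 0.512 -0.005  0.158] None
1 50 0.445 [0.416 0.04  0.162] None
1 50 0.445 [0.444 0.029 0.162] None
1 50 0.2 [0.481 0.007 0.162] None
1 50 0 [ 0.513 -0.005  0.162] [ 0.63  0.26 -0.77  2.41  2.32  0.24  2.45]
1 60 0.445 [0.419 0.04  0.166] None
1 60 0.445 [0.447 0.029 0.166] None
1 60 0.2 [0.483 0.007 0.166] None
1 60 0 [ 0.516 -0.004  0.166] [ 0.64  0.26 -0.8   2.29  0.99  0.23 -2.51]
1 75 0.445 [0.424 0.039 0.171] [ 0.57  0.15 -0.88  2.3   0.45  0.55 -2.38]
1 75 0.445 [0.452 0.028 0.171] [ 0.48  0.19 -0.76  2.25  0.45  0.55 -2.33]
1 75 0.2 [0.488 0.007 0.171] [ 0.51  0.24 -0.71  2.19  0.41  0.55 -2.09]
1 75 0 [ 0.521 -0.004  0.171] [ 0.5   0.29 -0.66  2.12  0.37  0.55 -1.91]
-1 30 0.445 [0.414 0.041 0.153] None
-1 30 0.445 [0.442 0.03  0.153] None
-1 30 0.2 [0.478 0.007 0.153] None
-1 30 0 [ 0.511 -0.005  0.153] None
-1 40 0.445 [0.4
[... 684 characters left out ...]
 0.75  0.27 -1.07  2.24  0.62  0.61  0.65]
-1 75 0.2 [0.488 0.007 0.171] [ 0.87  0.4  -1.18  2.17  0.73  0.67  0.76]
-1 75 0 [ 0.521 -0.004  0.171] [ 0.9   0.5  -1.22  2.11  0.81  0.73  0.84]
1 [ 0.61792466 -0.14250384  0.3       ] [ 0.72864896  0.4902249  -0.82321646  1.54873812  0.37042434  1.26551574
  1.49350369]
1 [ 0.61792466 -0.14250384  0.188     ] [ 0.69811329  0.58767067 -0.77731539  1.67512159  0.45913949  1.0704723
  1.42076676]
-1 [ 0.61792466 -0.14250384  0.3       ] [ 0.44850827  0.39912557 -0.39694327  1.56549043  0.16130667  1.20948295
 -1.47747531]
-1 [ 0.61792466 -0.14250384  0.188     ] [ 0.41263718  0.49047247 -0.3490264   1.69247389  0.19355086  0.99269187
 -1.50462125]
```

```bash
python3 - <<'E'
from rig import *
from h import *
def st(m):
    s=sense();print(m,round(s["time_s"],2),s["position"].round(4),s["wrist_force"].round(1),round(s["finger_gap"],4))
th=.445;tl=np.radians(75)
Rm=pushrot(th*.5,tl)@np.diag([1,-1,-1]); p=pushtcp(th,25,0,Rm)
hi=p+[0,0,.15]
print(inverse_kinematics(hi,Rm))
command_gripper(0.0,40);st("closed")
s=sense(); move_l(s["position"]+[0.03,0.05,.07],feed=.25)
movep(hi,Rm);st("above")
move_l(p,feed=.2);st("pre")
p_,d=camera("top");cv2.imwrite("pics/t1.png",p_[...,::-1]);p_,d=camera("scene");cv2.imwrite("pics/s1.png",p_[...,::-1])
E
```

```text
[ 0.92452293 -0.14296939 -1.02521194  2.0807198  -0.07080812  0.88265062
  1.34549234]
closed 0.87 [ 0.1787 -0.6509  0.2564] [ 0.4 -0.1  0.9] -0.0001
above 3.78 [0.4287 0.0365 0.3214] [-0.9  0.3 -0.5] 0.0
pre 4.68 [0.4289 0.0376 0.1717] [0.2 0.1 0.7] 0.0002
```

View pics/t1.png

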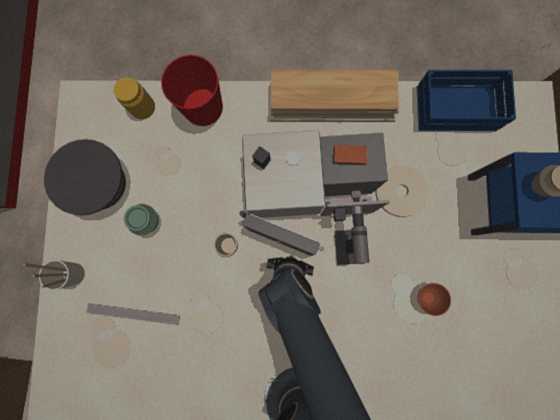

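View pics/s1.png

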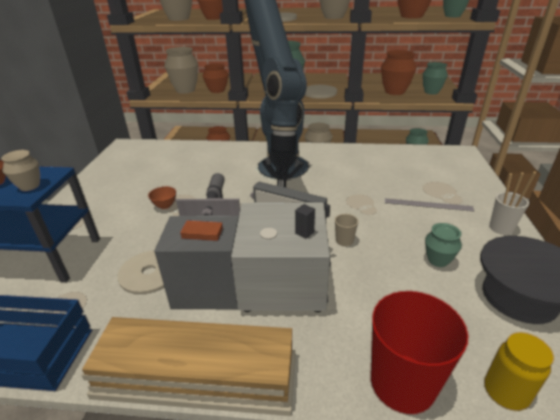

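The closed fingers stand just in front of the door, at (290,265) in the top view, and nothing else has moved. Pushing along the arc.

```bash
python3 - <<'E'
from rig import *
from h import *
def st(m):
    s=sense();print(m,round(s["time_s"],2),s["position"].round(4),s["wrist_force"].round(1))
    return s
tl=np.radians(75)
Rf=pushrot(0.11,tl)@np.diag([1,-1,-1])
for th,feed in((.445,.1),(.3,.12),(.15,.12),(.08,.1)):
    Rm=pushrot(.11+th*.25,tl)@np.diag([1,-1,-1])
    hit=move_l(pushtcp(th,3,0,Rm),Rm,feed=feed,until_force=25);st(f"{th} {hit}")
    if hit: break
else:
    hit=move_l(pushtcp(0,-6,0,Rm),Rm,feed=.04,until_force=18);s=st(f"end {hit}")
    print("kiln-frame contact err", (s["position"]-pushtcp(0,0,0,Rm)).round(4))
p_,d=camera("top");cv2.imwrite("pics/t2.png",p_[...,::-1])
E
```

```text
0.445 False 5.15 [0.4493 0.0291 0.1716] [-0.7 -0.4 -0.1]
0.3 False 5.51 [0.4695 0.0157 0.1712] [-0.3 -0.3 -1. ]
0.15 False 5.88 [0.4928 0.0051 0.1712] [-0.5  0.4  0.4]
0.08 False 6.14 [0.5045 0.0011 0.1713] [-0.3  0.9  0.3]
end True 6.52 [5.120e-01 1.000e-04 1.698e-01] [ 0.1 -0.7  0.5]
kiln-frame contact err [-0.0087  0.0019 -0.0015]
```

View pics/t2.png

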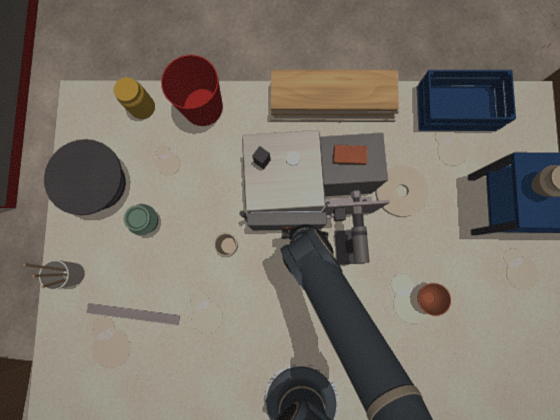

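```bash
cat >> h.py <<'E'
def doorang(n=3):
    from rig import camera,camera_params
    c=camera_params("top");A=[]
    for _ in range(n):
        im,d=camera("top");P=cloud(d,c).reshape(-1,3);k=(P[:,:2]-o)@R;z=P[:,2]
        D=k[(z>.178)&(z<.2)&(k[:,0]<-.008)&(k[:,0]>-.05)&(k[:,1]<.08)&(k[:,1]>-.10)];A.append(D)
    D=np.concatenate(A)
    # front top edge per y column
    ys=np.arange(-.095,.08,.01);e=[(y,np.percentile(D[abs(D[:,1]-y)<.005,0],4)) for y in ys if (abs(D[:,1]-y)<.005).sum()>10]
    e=np.array(e);vx,vy,_,_=cv2.fitLine(D.astype(np.float32),cv2.DIST_HUBER,0,.01,.01).ravel()
    return np.arctan(vx/vy),np.polyfit(e[:,0],e[:,1],1),len(D),im,e
E
python3 - <<'E'
from rig import *
from h import *
a_,f,n,im,e=doorang();print(a_,f,n);print((e*1000).round(1).tolist());cv2.imwrite("pics/d2.png",cv2.resize(im[190:260,230:400,::-1],None,fx=4,fy=4,interpolation=cv2.INTER_CUBIC)); s=sense();print(s["position"],s["wrist_force"])
E
```

```text
0.032562092 [ 0.0434937  -0.04258263] 2471
[[-95.0, -47.7], [-85.0, -47.4], [-75.0, -46.9], [-65.0, -44.2], [-55.0, -43.4], [-45.0, -42.6], [-35.0, -44.8], [-25.0, -44.2], [-15.0, -43.5], [-5.0, -43.0], [5.0, -42.4], [15.0, -41.9], [25.0, -41.3], [35.0, -40.6], [45.0, -40.2], [55.0, -39.6], [65.0, -40.7], [75.0, -40.2]]
[ 5.11585444e-01 -9.01479346e-05  1.69727603e-01] [ 0.41986472 -0.23664736 -0.32853999]
```

View pics/d2.png

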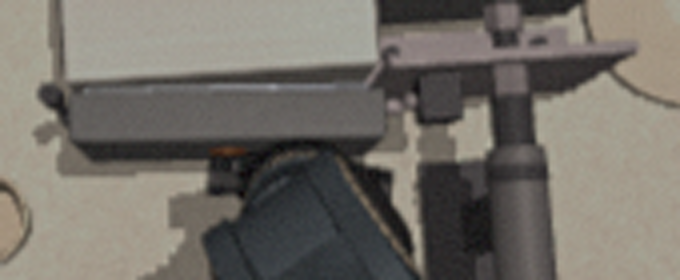

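The door edge still slopes (about 0.035–0.05 rad), so it isn't over the ball yet. I'll push further, slowly.

```bash
python3 - <<'E'
from rig import *
from h import *
s=sense();f=np.r_[R@[1,0],0];p=s["position"].copy();Rm=s["tcp_rot"]
for i in range(1,8):
    hit=move_l(p+f*.002*i,feed=.02,until_force=25);s=sense();print(i,hit,round(s["time_s"],2),s["wrist_force"].round(1),((s["position"]-p)@f*1000).round(2))
    if hit or s["wrist_force"]@f<-12:break
a_,ff,n,im,e=doorang(2);print(a_,ff,n)
cv2.imwrite("pics/d3.png",cv2.resize(im[190:260,230:400,::-1],None,fx=4,fy=4,interpolation=cv2.INTER_CUBIC))
E
```

```text
1 False 6.97 [-0.8  0.3  0.7] 1.63
2 False 7.22 [-6.8 -1.   5.1] 2.22
3 False 7.47 [-8.4 -0.5  6.5] 3.37
4 False 7.72 [-4.7 -0.6  1. ] 6.04
5 False 7.97 [-1.6 -2.6 -1.5] 9.08
6 False 8.22 [-9.2 -2.8  4.6] 9.56
7 False 8.47 [-16.2  -3.6  12.4] 9.89
-0.010431008 [-0.0198308  -0.03684441] 1399
```

View pics/d3.png

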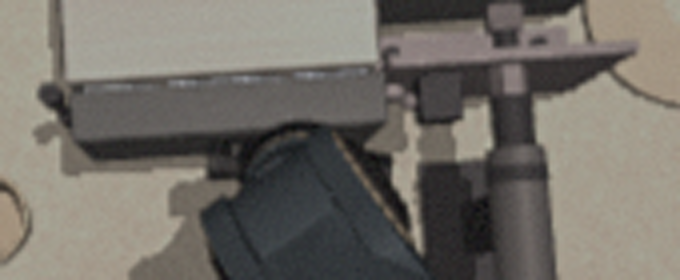

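The force rose to about 8 N, fell as the door snapped over, then climbed against a hard stop. The picture shows the door parallel to the kiln front. Now I back off, re-check the door and record the bolt's rotation.

```bash
python3 - <<'E'
from rig import *
from h import *
s=sense();f=np.r_[R@[1,0],0]
move_l(s["position"]-f*.05,feed=.2); 
move_l(sense()["position"]+[-.0,0,.14],feed=.3)
a_,ff,n,im,e=doorang(2);print(a_,ff,n)
F=[];T=[];S=[]
for i in range(15):
    T.append(sense()["time_s"]);t,_=camera("top");q,_=camera("scene");F.append(t[175:215,335:375]);S.append(q[195:225,190:225]);sleep(.15)
np.savez("seq.npz",T=T,F=F,S=S);print(T[0],T[-1])
cv2.imwrite("pics/t4.png",t[...,::-1])
up=lambda A:np.vstack([np.hstack([cv2.resize(x,(150,150),interpolation=cv2.INTER_CUBIC) for x in A[i:i+5]]) for i in(0,5,10)])
cv2.imwrite("pics/mF.png",up(F)[...,::-1]);cv2.imwrite("pics/mS.png",up(S)[...,::-1])
E
```

```text
-0.0011374513 [-0.00114117 -0.03784886] 1456
9.7083 13.2083
```

View pics/t4.png

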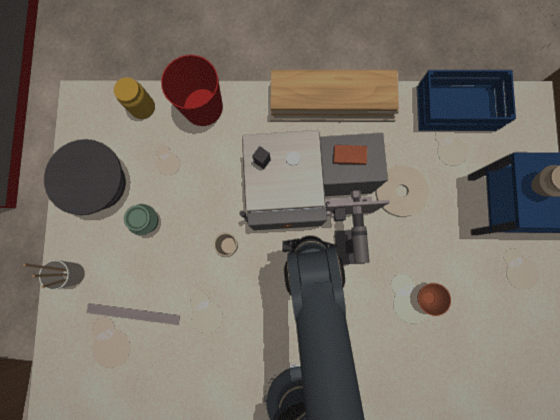

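View pics/mF.png

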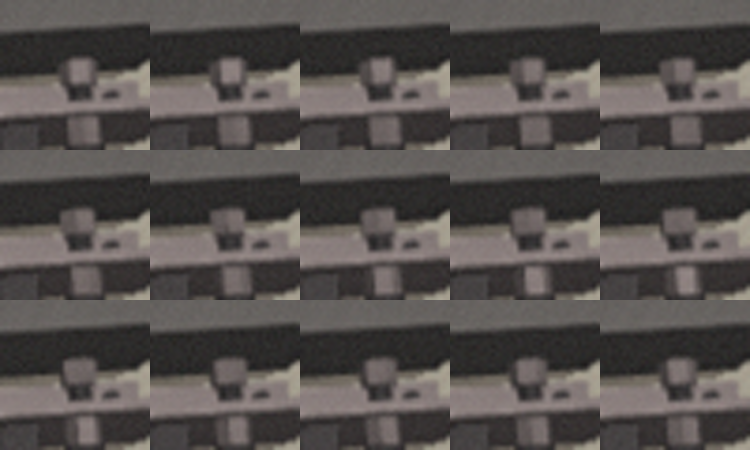

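View pics/mS.png

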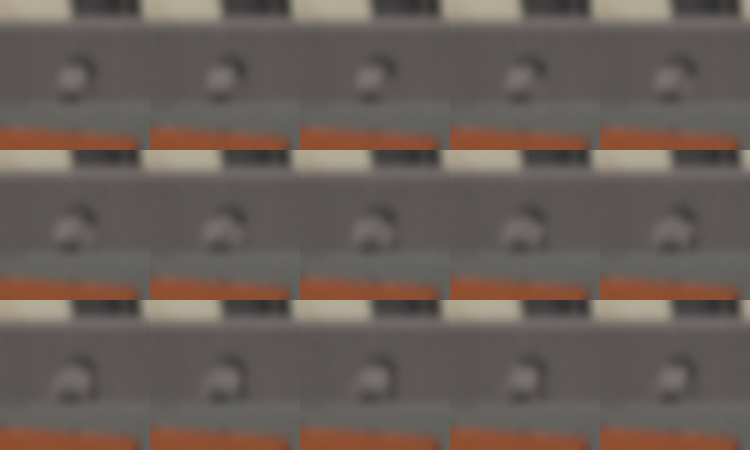

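The door reads −0.001 rad with the arm clear, so it is latched. In the top view the bolt head shows a ridge between its flats moving right over the frames. I'll time it more exactly.

```bash
python3 - <<'E'
import numpy as np,cv2
from rig import camera_params
from h import *
z=np.load("seq.npz");F=z["F"].astype(float).mean(-1);T=z["T"]
c=camera_params("top")
for x in (20,29,38):
    print(x,[ (proj(W(x,y,zz),c)[0]-[335,175]).round(2).tolist() for y,zz in((-200,196),(-207,194),(-193,194),(-212,182),(-188,182))])
for t,f in zip(T,F): print(round(t,2),f[16:21,14:28].mean(0).round(0).astype(int))
rows=[np.hstack([cv2.resize(f[12:26,12:30].astype(np.uint8),(150,116),interpolation=cv2.INTER_CUBIC) for f in F[i:i+5]]) for i in(0,5,10)]
im=np.vstack(rows);im=np.clip((im.astype(float)-30)*2,0,255).astype(np.uint8);cv2.imwrite("pics/mF2.png",im)
E
```

```text
20 [[21.25, 21.85], [23.64, 21.82], [18.6, 22.13], [24.62, 22.46], [16.07, 22.99]]
29 [[20.97, 18.66], [23.36, 18.64], [18.32, 18.95], [24.34, 19.31], [15.8, 19.84]]
38 [[20.69, 15.48], [23.08, 15.47], [18.04, 15.78], [24.06, 16.17], [15.53, 16.7]]
9.71 [ 55  60  65  68  91 119 125 124 125 114  92  77  67  64]
9.96 [ 55  61  69  69  80 121 128 128 128 125  94  76  68  65]
10.21 [ 54  63  71  75  78 108 122 122 123 124  96  73  66  65]
10.46 [ 55  59  76  80  80  95 112 114 116 116  98  73  65  64]
10.71 [ 53  59  78  83  84  87 107 112 112 112  98  74  65  64]
10.96 [ 54  55  80  86  87  88 100 109 110 111 103  74  63  65]
11.21 [ 52  56  79  89  92  91  95 107 108 108 106  79  64  64]
11.46 [ 55  54  71  92  95  93  95 104 107 108 107  81  66  65]
11.71 [ 54  54  68  92  97  97  96 104 106 106 106  83  67  65]
11.96 [ 54  56  59  93 100 101  99 101 103 105 104  87  68  63]
12.21 [ 56  56  54  91 102 103 101 102 101 103 101  86  68  66]
12.46 [ 54  54  53  80 101 106 103 104 103 100  99  86  69  65]
12.71 [ 55  56  54  74 102 108 106 106 105  99  96  83  69  65]
12.96 [ 53  59  57  68 104 112 110 110 110  99  93  83  69  66]
13.21 [ 55  60  62  65 100 115 117 117 118 104  91  79  68  65]
```

View pics/mF2.png

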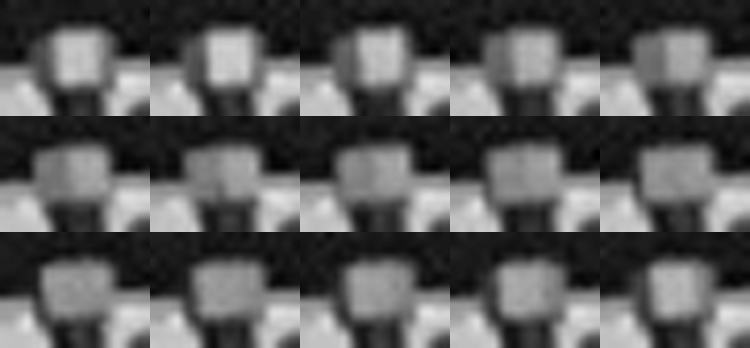

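The ridge column moves from about 18.0 at t=9.7 s to about 20.7 at 11.5 s; the axis should project at about 20.8. So the flats stand upright near t≈11.6 + 3.55k s. Next I position the open jaws around the head.

```bash
python3 - <<'E'
from rig import *
from h import *
def st(m):
    s=sense();print(m,round(s["time_s"],2),s["position"].round(4),s["wrist_force"].round(1),round(s["finger_gap"],4));return s
s=st("now");best=None
for sg in(1,-1):
    q=inverse_kinematics(W(30,-200,310),downrot(sg))
    if q is not None:
        c=np.abs(q-s["joint_pos"]).max();print(sg,c,np.round(q,2))
        if best is None or c<best[0]:best=(c,sg)
sg=best[1];Rm=downrot(sg)
movep(W(30,-200,310),Rm);st("above")
command_gripper(.060,60)
hit=move_l(W(30,-200,187),Rm,feed=.15,until_force=10);st(f"down {hit}")
p,d=camera("scene");cv2.imwrite("pics/s5.png",cv2.resize(p[140:290,130:330,::-1],None,fx=4,fy=4,interpolation=cv2.INTER_CUBIC));st("")
E
```

```text
now 13.46 [ 0.4727 -0.0035  0.3094] [-0.2  0.3 -0.2] 0.0002
1 0.6446050636787148 [ 0.94  0.68 -1.27  1.52  0.65  1.42  1.27]
-1 2.9108067283124446 [ 0.58  0.42 -0.58  1.54  0.24  1.25 -1.54]
above 14.28 [ 0.6178 -0.1418  0.3094] [ 0.4  1.1 -0.8] 0.0001
down False 15.84 [ 0.6186 -0.1422  0.1881] [ 0.5  0.1 -0.3] 0.0597
 15.89 [ 0.6187 -0.1422  0.1883] [-0.1  0.5 -0.1] 0.0599
```

View pics/s5.png

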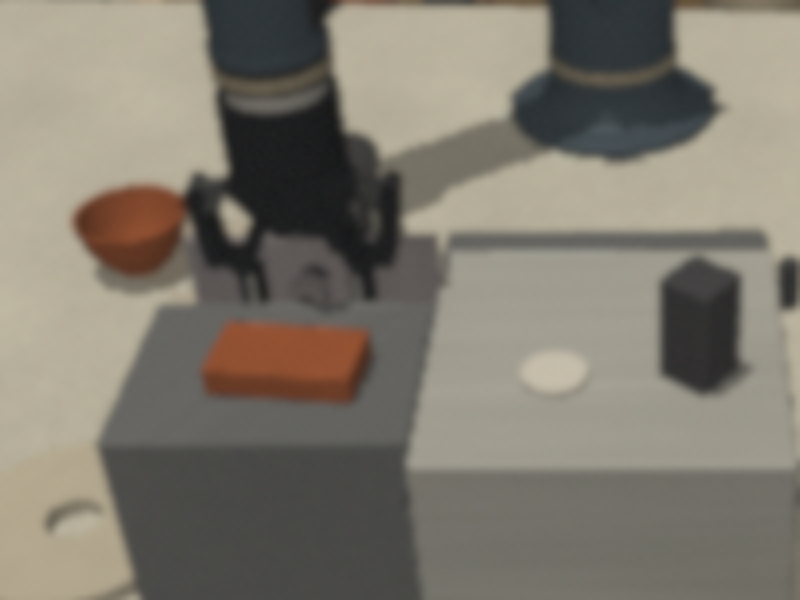

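The fingers, at (265,285) and (365,285), straddle the head at (318,285) roughly centrally. Next alignment is due at about 18.7 s.

```bash
python3 - <<'E'
from rig import *
from h import *
def st(m):
    s=sense();print(m,round(s["time_s"],2),s["position"].round(4),s["wrist_force"].round(1),s["ft_torque"].round(2),round(s["finger_gap"],4));return s
move_l(W(30,-200,185),feed=.1)
command_gripper(.037,60);s=st("pre")
sleep(max(0,18.53-s["time_s"]))
command_gripper(.0,60);st("grip")
for _ in range(4): sleep(.2);st("")
E
```

```text
pre 16.49 [ 0.6179 -0.1425  0.185 ] [-0.1 -0.4 -0.3] [-0.02  0.05 -0.  ] 0.0371
grip 18.81 [ 0.6181 -0.1436  0.1853] [-0.2 -2.6  3.2] [-0.55  0.18 -0.04] 0.0243
 19.01 [ 0.6181 -0.1436  0.1853] [-0.9 -4.7  4.2] [-0.82  0.2   0.02] 0.0242
 19.21 [ 0.6181 -0.1436  0.1853] [-2.1 -4.9  3.6] [-0.92  0.18  0.03] 0.0241
 19.41 [ 0.618  -0.1436  0.1852] [-0.9 -5.3  4.2] [-0.85  0.21 -0.03] 0.0245
 19.61 [ 0.6181 -0.1436  0.1853] [-1.1 -5.9  5. ] [-0.94  0.2   0.03] 0.0244
```

The gap settled at 24.3 mm (24 across flats) and is steady. Now I verify that the bolt has stopped, the door is shut and the bystanders are in place.

```bash
python3 - <<'E'
from rig import *
from h import *
fr=[];tp=[];g=[]
for i in range(5):
    s=sense();g.append((round(s["time_s"],2),round(s["finger_gap"],4)));p,_=camera("scene");fr.append(p[195:225,190:225].astype(float));t,d=camera("top");tp.append(t[200:225,345:370].astype(float));sleep(.35)
print(g,s["wrist_force"].round(1))
for nm,A in(("head",fr),("driver",tp)): print(nm,[round(np.abs(x-A[0]).mean(),2) for x in A[1:]])
z=np.load("seq.npz");F=z["S"].astype(float);print("turning ref head",[round(np.abs(F[i]-F[0]).mean(),2) for i in(2,4,6,8)]);F=z["F"][:,25:40,10:35].astype(float);print("ref driver",[round(np.abs(F[i]-F[0]).mean(),2) for i in(2,4,6,8)])
B=[x[:15,:].mean(-1) for x in tp];print("driver same crop",[round(np.abs(x-B[0]).mean(),2) for x in B[1:]])
a_,f,n,im,e=doorang(1);print("door",a_,f,n)
cv2.imwrite("pics/t6.png",im[...,::-1]);cv2.imwrite("pics/s6.png",cv2.resize(p[140:290,130:380,::-1],None,fx=3,fy=3,interpolation=cv2.INTER_CUBIC))
i0=cv2.imread("pics/scene0.png")[...,::-1].astype(float)
for nm,(r0,r1,c0,c1) in dict(tiles=(218,242,178,225),prop=(202,240,292,318),cup=(212,248,332,360),pot=(222,270,422,464),bowl=(185,212,145,180),bat=(245,292,115,160)).items(): print(nm,round(np.abs(i0[r0:r1,c0:c1]-p[r0:r1,c0:c1]).mean(),1))
E
```

```text
[(19.61, 0.0244), (20.06, 0.0247), (20.51, 0.0241), (20.96, 0.0243), (21.41, 0.0243)] [-1.3 -4.7  4. ]
head [np.float64(0.59), np.float64(0.6), np.float64(0.59), np.float64(0.58)]
driver [np.float64(2.35), np.float64(2.45), np.float64(2.46), np.float64(2.62)]
turning ref head [np.float64(0.57), np.float64(0.7), np.float64(0.76), np.float64(0.8)]
ref driver [np.float64(2.79), np.float64(3.37), np.float64(4.05), np.float64(5.13)]
driver same crop [np.float64(2.24), np.float64(2.48), np.float64(2.51), np.float64(2.73)]
door -0.0014235536 [-0.00298907 -0.03766817] 726
tiles 2.9
prop 3.0
cup 4.0
pot 3.6
bowl 5.5
bat 5.1
```

View pics/t6.png

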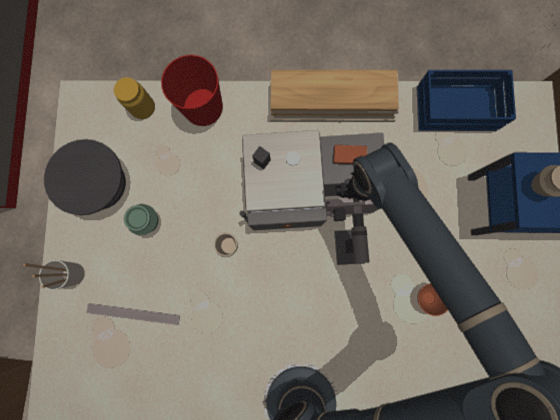

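View pics/s6.png

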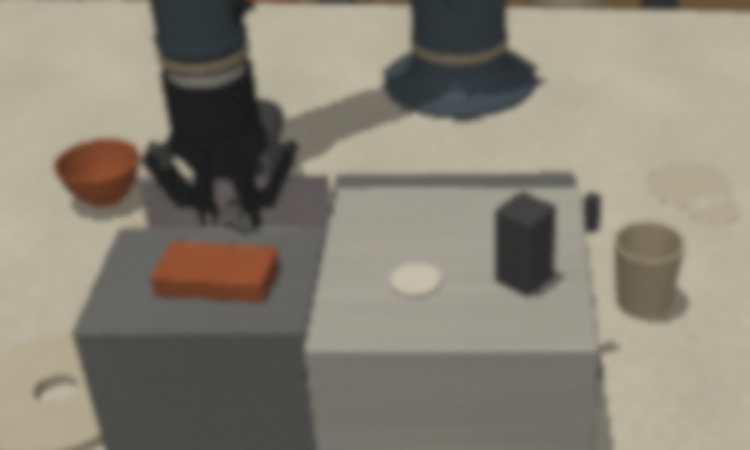

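Both fingers hold the head, at (230,215) in the crop. The gap has stayed at 24.1–24.7 mm; a turning hexagon would force it to 27.7. The door is closed and the loose things are in their places, so I hand it in.

```bash
python3 - <<'E'
from rig import *
s=sense();print(s["time_s"],s["finger_gap"],s["wrist_force"]);finish_job()
E
```

```text
21.9083 0.02409202520479175 [-0.56098633 -4.74218253  3.88959463]
the job is handed in; nothing more can be done
```

I pushed the door shut over its catch, then gripped the bolt head on its upright flats and handed in at 21.9 s while still holding it at 60 N. No verdict was reported.

- **Door:** The first push stopped early on its force limit, with the door still at about 0.04 rad. A slower second push rose to about 8 N, dropped as the door snapped over the ball, then met the hard stop. With the arm clear it read −0.001 rad, and the same again at the end.
- **Bolt:** I timed the grip from top-camera frames of the turning head. The finger gap stayed at 24.1–24.7 mm for about 3 s (24 mm across flats). A bolt still turning would have forced the gap towards 27.7 mm, so it is stopped.
- **Side load:** The grip pulls about 5 N sideways at the wrist because the arm is roughly 1 mm off centre; I left that as it was.
- **Loose things:** The pot, bowl, cup, bat, prop and tiles look unmoved in the last pictures.
- **Weak check:** Comparing picture crops of the driver over time was inconclusive. They differed by 2.4–2.6 grey levels, rising slightly, and I did not measure the noise for that view.

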